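Fit a keyed clock movement into its case

ROBOT

A 6-joint arm with a two-finger parallel gripper is mounted at the origin on the work surface. World frame = base frame: x ahead of the robot, y to its left, z up, the work surface at z = 0. Lengths are in m, angles in degrees, forces in N, time in s.
With the tool pointing down it reaches from about 0.325 to 0.775 m from the base axis. Payload 5.5 kg.
Tool frame: the origin (TCP) lies at the very end of the fingers, on their centre line; the grasp point (between the pads) lies 19 mm behind it; z points along the fingers, y is the direction in which the jaws open and shut (so a half turn about z gives the same grasp; the last joint's range is limited). The gripper opens to 85 mm and grips with 20 to 120 N. Pads are 22 mm wide; open, the fingers measure 114 mm over their backs; the gripper's body (76 mm by 85 mm) begins 54 mm behind the grasp point. The pads swing forward as they close: fully open they stand 13 mm farther back than shut.
Start: joints at [70.72, 5.22, 70.514, -0, 104.267, -3.249], TCP at [0.166, 0.577, 0.231] pointing down, gripper open.
Joint ranges: [-164.24, 164.24], [-49.07, 125.15], [9.68, 141.18], [-86.29, 266.29], [3.28, 154.24], [-151.56, 151.56]. Speed limits (degrees/s): [147.25, 147.25, 172.46, 180, 180, 180].

INTERFACE

Orientations are given as a 3x3 rotation matrix whose columns are the frame's x, y, z axes.
In Python, from workcell import bot, optics, job, spotter gives the robot as it stands.
- The arm moves only by the shell command python3 -m pendant 'ROWS' [FORCE]. ROWS is JSON, a list of rows, each an object with "claw": the opening, from -1 (shut) to 1 (fully open); "translation": the shift along the tool's x, y, z in mm, a list of three; "delta_rot": the turn, a rotation vector about the tool's x, y, z in rad, a list of three. A call has 1 to 12 rows; each row is the pose to reach, as a shift and turn from the pose measured when the call began, along the tool's axes at that moment; what a row does not reach only later rows make up. A row lasts 1/12 s, in which the tool goes at most 41.7 mm and 7.16 degrees, less where a joint would pass 70% of its speed; a pose out of reach is approached as far as the arm can. A call with a gripper value outside its range is refused whole. The fingers move at their own pace and stop on an object; FORCE is the grip in N (left out, the last holds). Time passes only in rows, so rows that repeat a pose let the fingers close. It gives the time, the measured TCP pose, the force and the opening at its end, in the units of the state.
- bot.sense(): the state, without advancing time (a new reading comes with each control period).
- optics.get_image(name): name is "scene" or "top" or "wrist"; returns a dict with "img" (384x512x3 uint8, red, green, blue), "depth" (384x512 float32, m along the optical axis (not along the pixel's ray), 0 where there is no reading), "vfov" (degrees; the focal length in pixels is half the picture's height over the tangent of half this angle, whatever the lens; pixels are square), "cx", "cy" (the principal point, pixels), "rvec" (rotation vector, rad) and "tvec" (3), from world to camera coordinates, as OpenCV has them. Camera axes: x right, y down, z forward; pixel columns grow to the right and rows downward; lengths in m; the calibration is good to about 2 mm. A picture is of the moment at which its call begins.
- job.hand_in(): hands the job in, once; it reports no verdict.
Trained networks look in the newest picture that a camera, given by its name, has taken for a name from the list of things; names that differ only in an ending like _2 or _b are one class to them, and where a whole thing is asked for, a point or a joint stands for the part that bears it (a point fixed in the world has none). Each returns a list of dicts, best first, with "score" (0 to 1); they miss things now and then, are a little off and sometimes report something else, mostly with a low value. They report only what shows in the picture. A call takes as long as a camera call. They do not tell look-alikes from the thing itself.
- spotter.masks_of(camera, target): "pixels" (384x512 bool, what is visible of it) and "bbox" ([centre column, centre row, width, height] in pixels, round what is visible of it).
- spotter.landmark_of(camera, target): "point" ([column, row] in pixels: a listed point, or the origin of a listed thing).
The state is a dict: "time_s": time; "q": joint angles; "joint_vel": joint speeds; "effort": joint torques, N m; "tcp_pos": TCP position; "ee_rot": TCP orientation; "ft_force": force on the tool from outside, world axes, zero at the start; "moment": the same for the moment, N m; "grip_width": finger opening in m.
Only numpy, scipy, OpenCV 4.12 (cv2) and the standard library are available. Lean on these libraries where they do the work, as an engineer would, in place of code of your own. Each camera call takes 0.05 s, during which the arm holds its last target. There are 200 camera calls.

TASK

Draw the brass clock movement out of the parts rack, where only its tongue sticks out, set it down flat in the middle of the round green pad and let go. Then pick it up again level (its black block makes a good grip), turn it to match the one-way cutout in the wooden clock case and lower it in until it sits fully home and flat on the cutout's floor. Do not let it drop into the case, and leave the other things on the bench where they are.

Things in the scene. Friction and masses are not known exactly. Their poses are not given: they have to be found in the camera images.
- movement: Loose clock movement, 0.2 kg: flat brass plate 90 (x) by 80 (y) by 10 mm, an off-centre tongue on its -x side and a black block standing on it. Outline of plate and tongue is one-way. Origin on the underside below the block's middle, z up. The gears are only for looks. At the start it lies in one bay of the rack with only the tongue sticking out.
- tongue (a point): Middle of the movement's tongue, at (-68, +19, +5) mm in the movement's frame. The tongue is as thick as the plate (10 mm) and runs from x = -45 to -90 mm, 30 mm wide, from y = +4 to +34 mm; it can be gripped across its width.
- block_top (a point): Centre of the top of the movement's black block, 50 mm above the underside. The block is 40 mm (x) by 26 mm (y), from 10 to 50 mm above the underside, centred on the plate; it can be gripped across y.
- rack: Fixed low wooden rack, 110 mm deep (x), 226 mm wide (y), 64 mm high, open towards its own -x side, with two bays side by side, their centres at y = -55 and +55 mm, each 104 mm wide. Its floor is 4 mm thick, inner height 54 mm, roof 6 mm thick. Origin centre of underside. The movement comes out along the rack's -x.
- pad: Fixed round green pad on the bench, diameter 160 mm, 2 mm thick. Origin centre of underside, on the bench.
- case: Fixed dark wooden clock case lying on its face, x from -123 to +78 mm, y +-66 mm, rim 42 mm above the bench. In it lies an aluminium insert (top 40 mm above the bench) with the cutout. Origin on the bench, below where the movement's origin comes when the insert is in the middle of its play (see cutout).
- cutout (a point): Middle of the play, 40 mm above the bench. The cutout is 20 mm deep, its floor 20 mm above the bench, its outline the movement's with 2 mm to spare on every side; the movement fits only with its axes along the case's. The insert is fixed, true to the case in y and angle, but lies up to 7 mm off either way along the case's x. That is not tracked: see or feel for it.
- tin: Blue parts tin, 80 by 76 by 38 mm, loose, in the other bay of the rack; leave alone. Origin centre of underside.
- jar: Small amber jar with black lid, diameter 44 mm, 55 mm high, standing loose on the bench; leave alone. Origin centre of underside.
- loupe: Black eye loupe, diameter 42 mm, 40 mm high, standing loose on the bench; leave alone. Origin centre of underside.
- screwdriver: Loose screwdriver, 160 mm, lying at one side of the bench; leave alone.
- brush: Loose brush, 170 mm, lying at one side of the bench; leave alone.
- bezel: Loose brass bezel ring, outer diameter 90 mm, 8 mm high, lying at one side of the bench; leave alone. Origin centre of underside.
- tweezers: Loose copper-coloured tweezers, 110 mm, lying between the rack and the case; leave alone.
Mind the look-alikes: they are no part of the job. Of the things that look like the pad, the largest one is meant.

How it is judged (in metres and radians):
On the way, in this order (a step that is already met when the one before it is completed fails the run):
1. the movement lies flat and still on the green pad, its middle within 50 mm of the pad's centre, let go (horizontal distance between movement and pad below 0.05 m and height (world z) of movement below 0.006 m and angle between movement's own z axis and vertical below 0.06 rad and linear speed of movement below 0.01 m/s and contact force between the fingers and movement below 0.05 N), for 0.2 s.
2. the movement is taken up from the pad again in the fingers (height (world z) of movement above 0.022 m and angle between movement's own z axis and vertical below 0.25 rad and contact force between the fingers and movement above 0.5 N), for 0.1 s.
At the end, for the whole second after the job is handed in: The movement rests in the cutout, let go: underside 17 to 22.5 mm above the bench (floor is at 20), level within 0.04 rad, tongue towards the case's -x, x axis within 0.08 rad of the case's, origin within 13 mm of the case's origin seen from above (z of movement in the frame of case between 0.017 and 0.0225 m and horizontal distance between movement and case below 0.013 m and x of tongue in the frame of case below -0.05 m and angle between movement's own z axis and vertical below 0.04 rad and angle between the x axis of movement and the x axis of case, either way round below 0.08 rad and linear speed of movement below 0.01 m/s); the robot touches nothing.
It fails at once if the movement is dropped into the case: falling freely while more than 5 mm above the cutout's floor (contact force between the fingers and movement below 0.05 N and horizontal distance between movement and case below 0.04 m and z of movement in the frame of case above 0.025 m and linear speed of movement above 0.25 m/s).
It fails at once if another loose thing is moved more than 25 mm (distance of any of tin, jar, loupe, screwdriver, brush, bezel, tweezers from where it was at the start of the episode above 0.025 m).
It also fails if it takes over 61 s, if anything falls off the work surface, if the arm or the gripper's body presses on something with over 40 N, if the wrist force passes 120 N, or if a joint passes its speed limit or range.

## Working session

There is one attempt and no reset: what is moved stays moved. The work goes in short steps, Python scripts to look and compute and a shell command to move; the robot and the scene stay as the last step left them, time stands still between calls to the robot, and variables do not carry over. Pictures are saved under pics/ and viewed, about 8 in all and at most 12, crops included, and the job is handed in when it is done.

```bash
ls; mkdir -p pics
cat > h.py <<'E'
import numpy as np, cv2
from workcell import bot, optics, job, spotter
def cam(d):
    R=cv2.Rodrigues(np.array(d["rvec"],float))[0]; t=np.array(d["tvec"],float).ravel()
    f=d["img"].shape[0]/2/np.tan(np.radians(d["vfov"])/2); return R,t,f
def pts(d):
    R,t,f=cam(d); z=d["depth"]; v,u=np.mgrid[:z.shape[0],:z.shape[1]]
    P=np.stack([(u-d["cx"])/f*z,(v-d["cy"])/f*z,z],-1); return (P-t)@R
def ray(d,p,z):  # pixel onto world plane z
    R,t,f=cam(d); c=-R.T@t; r=R.T@np.array([(p[0]-d["cx"])/f,(p[1]-d["cy"])/f,1]); return c+r*(z-c[2])/r[2]
def proj(d,X):
    R,t,f=cam(d); P=R@np.array(X)+t; return np.array([P[0]/P[2]*f+d["cx"],P[1]/P[2]*f+d["cy"]])
def save(n,im): cv2.imwrite("pics/"+n,np.ascontiguousarray(im[...,::-1]))
def tool(dx): # world vector -> tool mm
    return np.array(bot.sense()["ee_rot"]).T@np.array(dx)*1000
E
python3 - <<'E'
from h import *
np.set_printoptions(precision=3,suppress=True)
a=optics.get_image("top"); b=optics.get_image("scene")
save("1.png",cv2.resize(a["img"],(800,600))); save("2.png",cv2.resize(b["img"],(800,600)))
np.savez("top.npz",**a)
P=pts(a)
for n in ["movement","tongue","rack","pad","case","cutout","tin","jar","loupe","bezel","tweezers","screwdriver","brush"]:
    for l in spotter.landmark_of("top",n)[:4]:
        p=np.array(l["point"]); i=np.clip(p.astype(int),0,[511,383]); print(n,round(l["score"],2),p,P[i[1],i[0]],ray(a,p,0))
s=bot.sense(); print(s["ee_rot"],s["tcp_pos"],s["grip_width"],s["time_s"])
E
```

```text
pics
movement 0.75 [203.1 160.2] [0.627 0.158 0.06 ] [0.635 0.164 0.   ]
tongue 0.42 [194.1 177.5] [0.578 0.19  0.015] [0.578 0.191 0.   ]
rack 0.94 [182.4 154.7] [0.644 0.224 0.06 ] [0.652 0.232 0.   ]
pad 0.82 [192.9 266.1] [0.295 0.187 0.001] [0.295 0.185 0.   ]
pad 0.68 [304.4 247.5] [ 0.363 -0.168  0.002] [ 0.361 -0.17   0.   ]
pad 0.62 [245.7 213. ] [ 0.467  0.023 -0.004] [0.467 0.021 0.   ]
case 0.75 [326.5 170.9] [ 0.611 -0.233  0.02 ] [ 0.611 -0.239  0.   ]
case 0.54 [325.8 169.1] [ 0.614 -0.23   0.019] [ 0.616 -0.236  0.   ]
cutout 0.63 [253.  163.2] [0.63  0.001 0.003] [0.63  0.001 0.   ]
cutout 0.6 [323.7 168.3] [ 0.617 -0.224  0.018] [ 0.619 -0.23   0.   ]
jar 0.57 [257.7 132.8] [ 0.72  -0.008  0.058] [ 0.731 -0.012  0.   ]
jar 0.57 [190.1 178.5] [0.575 0.203 0.012] [0.574 0.204 0.   ]
loupe 0.54 [249.6 119.3] [0.765 0.018 0.042] [0.775 0.016 0.   ]
bezel 0.7 [ 88.7 167.6] [ 0.604  0.536 -0.001] [0.602 0.534 0.   ]
bezel 0.22 [257.2 129.9] [ 0.731 -0.008  0.052] [ 0.741 -0.01   0.   ]
tweezers 0.59 [254.3 163.8] [ 0.63  -0.002  0.002] [ 0.628 -0.003  0.   ]
screwdriver 0.53 [402.1 247.9] [ 0.371 -0.478  0.014] [ 0.368 -0.483  0.   ]
screwdriver 0.52 [169.2 157.4] [0.633 0.264 0.062] [0.642 0.275 0.   ]
brush 0.72 [ 83.6 237.1] [0.379 0.531 0.018] [0.378 0.536 0.   ]
brush 0.33 [246.5 211.2] [0.474 0.02  0.   ] [0.473 0.019 0.   ]
[[-0.961  0.276  0.   ]
 [ 0.276  0.961  0.   ]
 [-0.     0.    -1.   ]] [0.166 0.577 0.231] 0.08539178468992276 0.75
```

View pics/1.png

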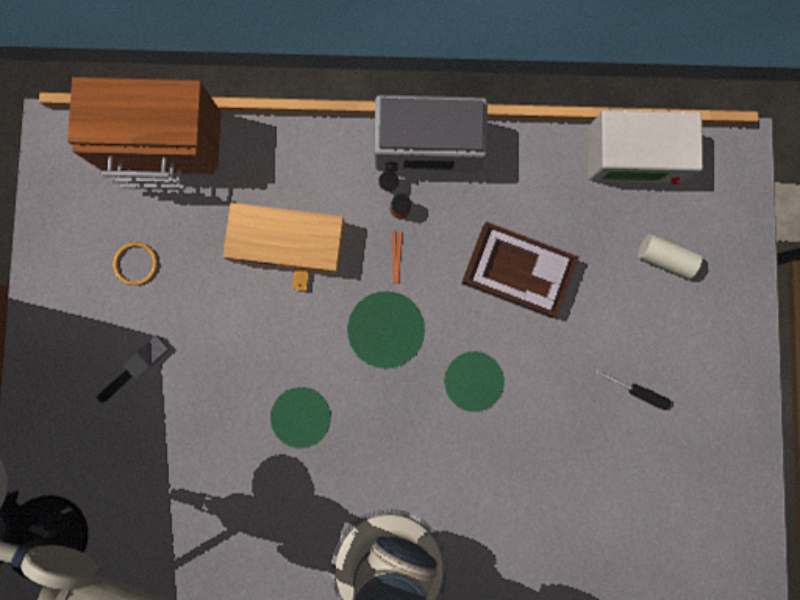

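View pics/2.png

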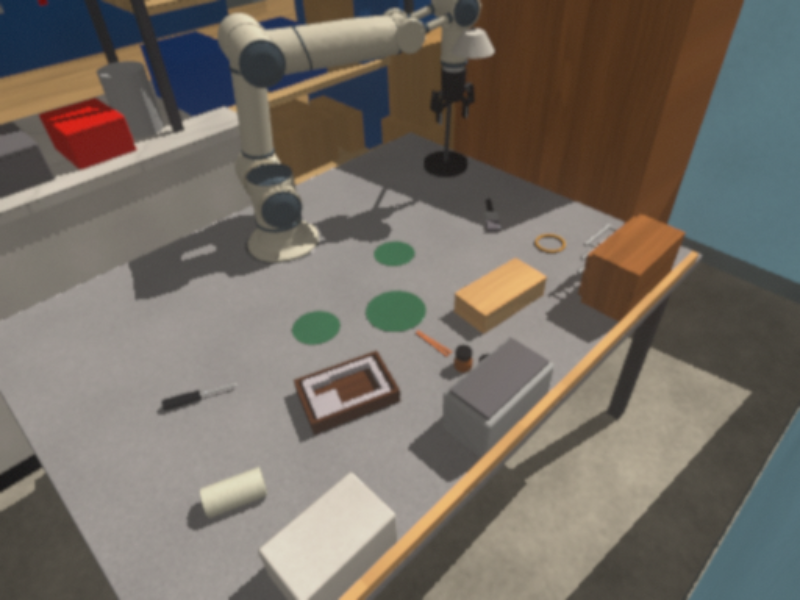

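The scene shows the rack at about (285,238) with the brass tongue sticking out at (301,281), and the case at (521,270) with its cutout tongue toward the lower right. The tweezers are at (397,257).

- **Brass/orange candidates for the movement:** tongue (301,281), bezel (135,263), tweezers (397,257). I choose the tongue at the rack.
- **Green discs:** (386,330) is the largest, with smaller ones at (474,381) and (300,417). I choose (386,330).

I'll move above the tongue with the wrist turned so that the later insertion stays inside joint 6's range.

```bash
R='{"claw":1,"translation":[-476,-266,0],"delta_rot":[0,0,1.48]}'; python3 -m pendant '[{"claw":1,"translation":[-40,-22,0],"delta_rot":[0,0,0.12]},{"claw":1,"translation":[-80,-44,0],"delta_rot":[0,0,0.24]},{"claw":1,"translation":[-120,-66,0],"delta_rot":[0,0,0.36]},{"claw":1,"translation":[-160,-88,0],"delta_rot":[0,0,0.48]},{"claw":1,"translation":[-200,-110,0],"delta_rot":[0,0,0.6]},{"claw":1,"translation":[-240,-132,0],"delta_rot":[0,0,0.72]},{"claw":1,"translation":[-280,-154,0],"delta_rot":[0,0,0.84]},{"claw":1,"translation":[-320,-176,0],"delta_rot":[0,0,0.96]},{"claw":1,"translation":[-360,-198,0],"delta_rot":[0,0,1.08]},{"claw":1,"translation":[-400,-220,0],"delta_rot":[0,0,1.2]},{"claw":1,"translation":[-440,-242,0],"delta_rot":[0,0,1.32]},{"claw":1,"translation":[-476,-266,0],"delta_rot":[0,0,1.44]}]'
```

```text
time_s: 1.75
tcp_pos: [0.5202, 0.2212, 0.2314]
ee_rot: [[0.154, 0.988, 0.001], [0.988, -0.154, 0.0], [0.0, 0.0, -1.0]]
ft_force: [0.3, 0.4, -0.2]
grip_width: 0.0857
```

```bash
python3 -c "
from h import *
s=bot.sense();print(s['tcp_pos'],s['ee_rot'],s['q'])"; ls; python3 -m pendant '[{"claw":1,"translation":[0,0,0],"delta_rot":[0,0,1.48]},{"claw":1,"translation":[0,0,0],"delta_rot":[0,0,1.48]},{"claw":1,"translation":[0,0,0],"delta_rot":[0,0,1.48]},{"claw":1,"translation":[0,0,0],"delta_rot":[0,0,1.48]},{"claw":1,"translation":[0,0,0],"delta_rot":[0,0,1.48]},{"claw":1,"translation":[0,0,0],"delta_rot":[0,0,1.48]},{"claw":1,"translation":[0,0,0],"delta_rot":[0,0,1.48]},{"claw":1,"translation":[0,0,0],"delta_rot":[0,0,1.48]},{"claw":1,"translation":[0,0,0],"delta_rot":[0,0,1.48]},{"claw":1,"translation":[0,0,0],"delta_rot":[0,0,1.48]},{"claw":1,"translation":[0,0,0],"delta_rot":[0,0,1.48]},{"claw":1,"translation":[0,0,0],"delta_rot":[0,0,1.48]}]'
python3 - <<'E'
from h import *
np.set_printoptions(precision=3,suppress=True)
w=optics.get_image("wrist"); save("3.png",w["img"]); np.savez("w1.npz",**w)
P=pts(w)
for n in ["tongue","rack","movement"]:
    for l in spotter.landmark_of("wrist",n)[:3]:
        p=np.array(l["point"]); print(n,round(l["score"],2),p,ray(w,p,.014))
for m in spotter.masks_of("wrist","tongue")[:2]:
    q=m["pixels"]&(P[...,2]>.006)&(P[...,2]<.02); xy=P[q]; print(m["score"],q.sum(),xy.mean(0),cv2.minAreaRect((xy[:,:2]*1000).astype(np.float32)))
s=bot.sense();print(s['tcp_pos'],s['ee_rot'],s['q'])
E
```

```text
[0.52016934 0.22119822 0.23144762] [[ 1.54308451e-01  9.88022593e-01  5.06605732e-04]
 [ 9.88022633e-01 -1.54308636e-01  3.48598974e-04]
 [ 4.22597302e-04  4.46746161e-04 -9.99999811e-01]] [ 1.95833225e+01 -1.90860548e-01  7.60633684e+01  9.37098471e-03
  1.04093450e+02  2.84623042e+01]
h.py
pics
top.npz
time_s: 2.75
tcp_pos: [0.5202, 0.2212, 0.2315]
ee_rot: [[0.998, -0.07, 0.001], [-0.07, -0.998, 0.0], [0.001, -0.0, -1.0]]
ft_force: [-0.6, -0.1, -0.3]
grip_width: 0.0851
tongue 0.58 [278.4 100. ] [0.574 0.197 0.014]
rack 0.75 [242.9  17.9] [0.654 0.227 0.014]
movement 0.7 [438.9 173.2] [0.483 0.024 0.014]
0.69 1212 [0.575 0.196 0.014] ((574.589111328125, 196.05142211914062), (29.79920768737793, 42.44903564453125), 85.97756958007812)
[0.52  0.221 0.232] [[ 0.998 -0.061  0.001]
 [-0.061 -0.998  0.   ]
 [ 0.001 -0.    -1.   ]] [ 19.58   -0.195  76.06    0.011 104.092 113.075]
```

View pics/3.png

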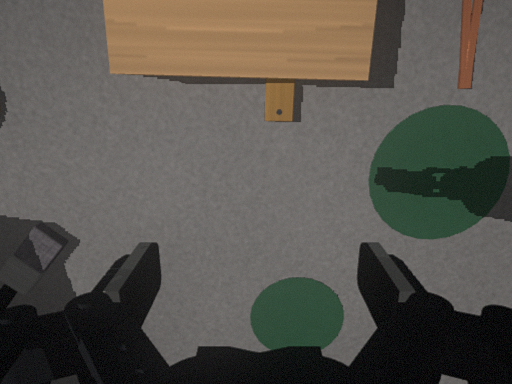

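The close view confirms the brass tongue at (280,101), with the rack front above it and the large pad at right (440,172). The movement's yaw is about -4°, which matches the tool, so I'll descend and grip.

```bash
python3 -m pendant '[{"claw":1,"translation":[27,11,30],"delta_rot":[0,0,0]},{"claw":1,"translation":[53,21,60],"delta_rot":[0,0,0]},{"claw":1,"translation":[53,21,95],"delta_rot":[0,0,0]},{"claw":1,"translation":[53,21,130],"delta_rot":[0,0,0]},{"claw":1,"translation":[53,21,165],"delta_rot":[0,0,0]},{"claw":1,"translation":[53,21,195],"delta_rot":[0,0,0]},{"claw":0.4,"translation":[53,21,215],"delta_rot":[0,0,0]},{"claw":0,"translation":[53,21,225],"delta_rot":[0,0,0]},{"claw":0,"translation":[53,21,229],"delta_rot":[0,0,0]},{"claw":0,"translation":[53,21,229],"delta_rot":[0,0,0]}]' 90
python3 -m pendant '[{"claw":-1,"translation":[0,0,0],"delta_rot":[0,0,0]},{"claw":-1,"translation":[0,0,0],"delta_rot":[0,0,0]},{"claw":-1,"translation":[0,0,0],"delta_rot":[0,0,0]},{"claw":-1,"translation":[0,0,0],"delta_rot":[0,0,0]},{"claw":-1,"translation":[0,0,0],"delta_rot":[0,0,0]},{"claw":-1,"translation":[0,0,0],"delta_rot":[0,0,0]}]' 90
```

```text
time_s: 3.83
tcp_pos: [0.5719, 0.1971, 0.0023]
ee_rot: [[0.998, -0.06, 0.0], [-0.06, -0.998, 0.0], [-0.0, -0.0, -1.0]]
ft_force: [-0.2, 1.0, 0.0]
grip_width: 0.0429
time_s: 4.33
tcp_pos: [0.5732, 0.1975, 0.0047]
ee_rot: [[0.998, -0.06, 0.004], [-0.06, -0.998, 0.001], [0.004, -0.001, -1.0]]
ft_force: [-1.5, -0.6, 7.3]
grip_width: 0.0273
```

```bash
python3 -m pendant '[{"claw":-1,"translation":[-2,0,-2],"delta_rot":[0,0,0]},{"claw":-1,"translation":[-8,0,-2],"delta_rot":[0,0,0]},{"claw":-1,"translation":[-16,0,-2],"delta_rot":[0,0,0]},{"claw":-1,"translation":[-24,0,-2],"delta_rot":[0,0,0]},{"claw":-1,"translation":[-30,0,-2],"delta_rot":[0,0,0]},{"claw":-1,"translation":[-30,0,-2],"delta_rot":[0,0,0]}]'
python3 - <<'E'
from h import *
np.set_printoptions(precision=3,suppress=True)
b=optics.get_image("scene"); w=optics.get_image("wrist"); im=b["img"]
c=proj(b,[.55,.19,.03]).astype(int); print(c)
x0,y0=max(c[0]-60,0),max(c[1]-50,0)
A=cv2.resize(im[y0:y0+100,x0:x0+130],(520,400)); B=cv2.resize(w["img"],(533,400))
save("4.png",cv2.resize(np.hstack([A,B]),(800,300)))
E
```

```text
time_s: 4.83
tcp_pos: [0.5414, 0.1994, 0.006]
ee_rot: [[0.998, -0.059, 0.002], [-0.059, -0.998, 0.001], [0.002, -0.001, -1.0]]
ft_force: [0.7, -0.3, -1.7]
grip_width: 0.0268
[294 181]
```

View pics/4.png

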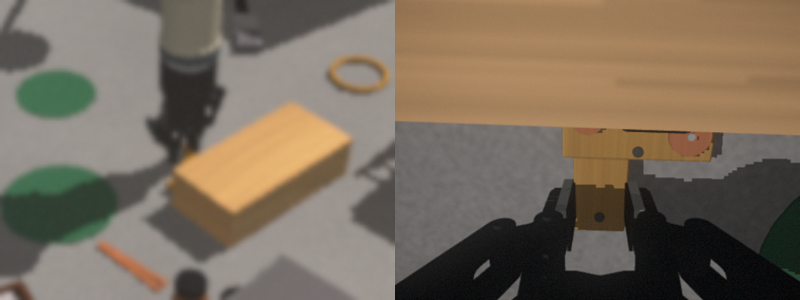

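The wrist view shows the plate coming out of the bay, with the tongue at (600,190) held between the fingers. I'll draw it clear, and measure the case and pad from the saved top view.

```bash
python3 -m pendant '[{"claw":-1,"translation":[-8,0,-1],"delta_rot":[0,0,0]},{"claw":-1,"translation":[-18,0,-1],"delta_rot":[0,0,0]},{"claw":-1,"translation":[-30,0,-1],"delta_rot":[0,0,0]},{"claw":-1,"translation":[-42,0,-1],"delta_rot":[0,0,0]},{"claw":-1,"translation":[-54,0,-1],"delta_rot":[0,0,0]},{"claw":-1,"translation":[-66,0,-2],"delta_rot":[0,0,0]},{"claw":-1,"translation":[-78,0,-3],"delta_rot":[0,0,0]},{"claw":-1,"translation":[-84,0,-5],"delta_rot":[0,0,0]},{"claw":-1,"translation":[-86,0,-10],"delta_rot":[0,0,0]},{"claw":-1,"translation":[-86,0,-20],"delta_rot":[0,0,0]},{"claw":-1,"translation":[-86,0,-30],"delta_rot":[0,0,0]},{"claw":-1,"translation":[-86,0,-30],"delta_rot":[0,0,0]}]'
python3 - <<'E'
from h import *
np.set_printoptions(precision=3,suppress=True)
a=dict(np.load("top.npz")); P=pts(a); im=a["img"].astype(int)
g=(im[...,1]>im[...,0]+25)&(im[...,1]>im[...,2]+10); 
n,l,s,c=cv2.connectedComponentsWithStats(g.astype(np.uint8))
for i in range(1,n):
    if s[i,4]>300: print("green",s[i],ray(a,c[i],.002), P[l==i].mean(0))
D=(P[...,0]>.48)&(P[...,0]<.74)&(P[...,1]>-.36)&(P[...,1]<-.08)&(P[...,2]>.012)
r=cv2.minAreaRect((P[D][:,:2]*1000).astype(np.float32)); print("case",r)
ins=D&(im.min(-1)>110); print("insert z",np.median(P[ins][:,2])); r=cv2.minAreaRect((P[ins][:,:2]*1000).astype(np.float32)); print("insert",r)
s=bot.sense(); w=optics.get_image("wrist"); P=pts(w)
print(s["q"],s["tcp_pos"]); 
for m in spotter.masks_of("wrist","movement")[:1]:
    q=m["pixels"]; xy=P[q]; k=xy[:,2]; print(m["score"],np.percentile(k,[5,25,50,75,95]))
    pl=xy[(k>.02)&(k<.06)]; A=np.c_[pl[:,:2],np.ones(len(pl))]
    for _ in range(5):
        co=np.linalg.lstsq(A,pl[:,2],rcond=None)[0]; e=abs(A@co-pl[:,2]); A,pl=A[e<.004],pl[e<.004]
    print("plane",co,len(pl)); print(cv2.minAreaRect((pl[:,:2]*1000).astype(np.float32)))
save("5.png",w["img"])
E
```

```text
time_s: 5.93
tcp_pos: [0.459, 0.205, 0.0398]
ee_rot: [[0.998, -0.059, 0.009], [-0.06, -0.998, 0.003], [0.009, -0.003, -1.0]]
ft_force: [0.3, 0.5, -1.9]
grip_width: 0.027
green [ 223  187   49   49 1866] [0.475 0.018 0.002] [0.475 0.018 0.01 ]
green [ 285  225   37   38 1119] [ 0.373 -0.165  0.002] [ 0.374 -0.164  0.01 ]
green [ 173  248   38   39 1146] [0.293 0.187 0.002] [0.293 0.187 0.008]
case ((601.39111328125, -251.63278198242188), (201.49081420898438, 133.89170837402344), 70.46578979492188)
insert z 0.0394526037329417
insert ((602.89404296875, -252.81764221191406), (166.8810272216797, 114.73223114013672), 70.03561401367188)
[ 20.196  -7.611 102.7    -0.015  84.38  113.609] [0.459 0.205 0.04 ]
0.76 [0.048 0.049 0.05  0.088 0.09 ]
plane [ 0.003 -0.005  0.049] 32514
((498.7445068359375, 182.2601318359375), (80.4254150390625, 124.44498443603516), 84.95130157470703)
```

View pics/5.png

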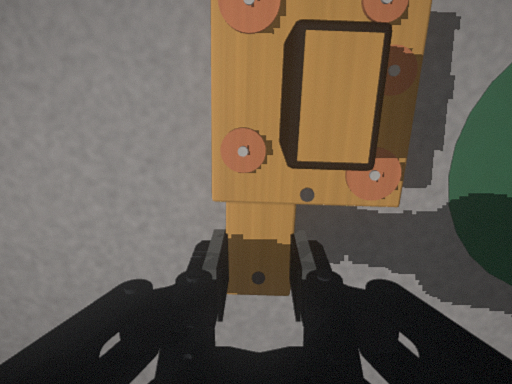

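The movement is out, level (fitted plane tilt under 0.5°) and held by the tongue at (258,240). I'll turn it to the case's yaw (about 70°) and carry it to the pad, then lower.

```bash
python3 -m pendant '[{"claw":-1,"translation":[0,12,-5],"delta_rot":[0,0,-0.06]},{"claw":-1,"translation":[-2,32,-5],"delta_rot":[0,0,-0.17]},{"claw":-1,"translation":[-3,54,-5],"delta_rot":[0,0,-0.29]},{"claw":-1,"translation":[-4,78,-5],"delta_rot":[0,0,-0.41]},{"claw":-1,"translation":[-5,102,-5],"delta_rot":[0,0,-0.53]},{"claw":-1,"translation":[-6,128,-5],"delta_rot":[0,0,-0.65]},{"claw":-1,"translation":[-7,154,-5],"delta_rot":[0,0,-0.77]},{"claw":-1,"translation":[-8,180,-5],"delta_rot":[0,0,-0.89]},{"claw":-1,"translation":[-10,206,-5],"delta_rot":[0,0,-1.01]},{"claw":-1,"translation":[-11,228,-5],"delta_rot":[0,0,-1.13]},{"claw":-1,"translation":[-12,242,-5],"delta_rot":[0,0,-1.24]},{"claw":-1,"translation":[-12,249,-5],"delta_rot":[0,0,-1.31]}]' 
python3 -m pendant '[{"claw":-1,"translation":[0,0,3],"delta_rot":[0,0,0]},{"claw":-1,"translation":[0,0,10],"delta_rot":[0,0,0]},{"claw":-1,"translation":[0,0,18],"delta_rot":[0,0,0]},{"claw":-1,"translation":[0,0,26],"delta_rot":[0,0,0]},{"claw":-1,"translation":[0,0,33],"delta_rot":[0,0,0]},{"claw":-1,"translation":[0,0,37],"delta_rot":[0,0,0]},{"claw":-1,"translation":[0,0,37],"delta_rot":[0,0,0]}]'
```

```text
time_s: 7.03
tcp_pos: [0.4307, -0.0454, 0.0414]
ee_rot: [[0.312, 0.95, 0.005], [0.95, -0.312, 0.001], [0.003, 0.005, -1.0]]
ft_force: [-0.6, 0.5, -1.4]
grip_width: 0.0273
time_s: 7.62
tcp_pos: [0.4304, -0.0447, 0.0035]
ee_rot: [[0.311, 0.95, 0.003], [0.95, -0.311, 0.002], [0.003, 0.003, -1.0]]
ft_force: [0.3, -0.2, -1.2]
grip_width: 0.0273
```

```bash
python3 -m pendant '[{"claw":-1,"translation":[0,0,1],"delta_rot":[0,0,0]},{"claw":-1,"translation":[0,0,1.5],"delta_rot":[0,0,0]},{"claw":0.1,"translation":[0,0,1],"delta_rot":[0,0,0]},{"claw":0.1,"translation":[0,0,1],"delta_rot":[0,0,0]},{"claw":0.1,"translation":[0,0,1],"delta_rot":[0,0,0]},{"claw":0.1,"translation":[0,0,1],"delta_rot":[0,0,0]},{"claw":0.4,"translation":[0,0,-20],"delta_rot":[0,0,0]},{"claw":0.4,"translation":[0,0,-60],"delta_rot":[0,0,0]},{"claw":0.4,"translation":[-10,-5,-100],"delta_rot":[0,0,0]},{"claw":0.4,"translation":[-10,-5,-140],"delta_rot":[0,0,0]},{"claw":0.4,"translation":[-10,-5,-160],"delta_rot":[0,0,0]},{"claw":0.4,"translation":[-10,-5,-160],"delta_rot":[0,0,0]}]'
cat > look.py <<'E'
from h import *
import sys
np.set_printoptions(precision=3,suppress=True)
w=optics.get_image("wrist"); P=pts(w); save(sys.argv[1],w["img"]); np.savez("w.npz",**w)
for n in ["block_top","tongue","movement"]:
    for l in spotter.landmark_of("wrist",n)[:2]:
        p=np.array(l["point"]); print(n,round(l["score"],2),p,ray(w,p,{"block_top":.052,"tongue":.012,"movement":.002}[n]))
m=spotter.masks_of("wrist","movement")[0]; q=m["pixels"]; k=P[...,2]
print("score",m["score"],np.percentile(k[q],[5,50,95]))
for nm,mm in (("block",q&(k>.045)&(k<.06)),("plate",q&(k>.006)&(k<.018))):
    mm=cv2.morphologyEx(mm.astype(np.uint8),cv2.MORPH_OPEN,np.ones((5,5)))>0
    print(nm,mm.sum(),np.median(k[mm]),cv2.minAreaRect((P[mm][:,:2]*1000).astype(np.float32)))
s=bot.sense(); print(s["tcp_pos"],s["ee_rot"],s["time_s"])
E
python3 look.py 6.png
```

```text
time_s: 8.62
tcp_pos: [0.4242, -0.0535, 0.17]
ee_rot: [[0.312, 0.95, 0.014], [0.95, -0.312, -0.001], [0.004, 0.013, -1.0]]
ft_force: [1.0, 0.8, 0.8]
grip_width: 0.0597
block_top 0.78 [291.5  73.1] [0.474 0.015 0.052]
tongue 0.95 [260.8 153.7] [ 0.432 -0.044  0.012]
movement 0.85 [286.4  72.9] [0.475 0.016 0.002]
movement 0.18 [290.8  74.7] [0.478 0.013 0.002]
score 0.96 [0.011 0.012 0.053]
block 1967 0.05248245223688841 ((472.6222229003906, 14.420567512512207), (40.09123229980469, 26.072467803955078), 69.61100006103516)
plate 9782 0.012094780744905973 ((464.8930358886719, -6.7543182373046875), (135.03562927246094, 80.12850952148438), 69.66249084472656)
[ 0.421 -0.053  0.161] [[ 0.311  0.95   0.   ]
 [ 0.95  -0.311  0.002]
 [ 0.002 -0.001 -1.   ]] 8.8667
```

View pics/6.png

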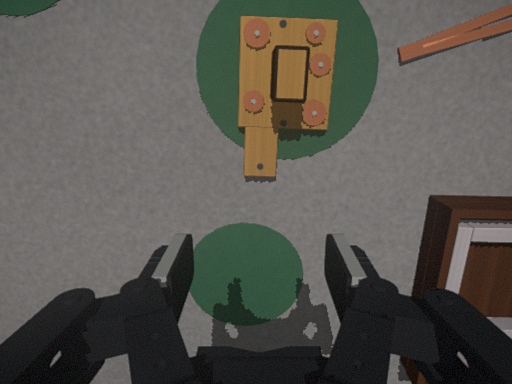

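The movement lies flat on the large pad: plate top 12 mm, block top 52 mm at (291,73), yaw 69.6°, tongue free. Next I'll grip the black block.

```bash
python3 -m pendant '[{"claw":0.4,"translation":[27,9,0],"delta_rot":[0,0,0.02]},{"claw":0.4,"translation":[54,19,10],"delta_rot":[0,0,0.037]},{"claw":0.4,"translation":[80,28,30],"delta_rot":[0,0,0.037]},{"claw":0.4,"translation":[80,28,60],"delta_rot":[0,0,0.037]},{"claw":0.4,"translation":[80,28,90],"delta_rot":[0,0,0.037]},{"claw":0.4,"translation":[80,28,115],"delta_rot":[0,0,0.037]},{"claw":0.4,"translation":[80,28,132],"delta_rot":[0,0,0.037]},{"claw":0.4,"translation":[80,28,140],"delta_rot":[0,0,0.037]},{"claw":0.4,"translation":[80,28,140],"delta_rot":[0,0,0.037]}]'
python3 -m pendant '[{"claw":-1,"translation":[0,0,0],"delta_rot":[0,0,0]},{"claw":-1,"translation":[0,0,0],"delta_rot":[0,0,0]},{"claw":-1,"translation":[0,0,0],"delta_rot":[0,0,0]},{"claw":-1,"translation":[0,0,0],"delta_rot":[0,0,0]},{"claw":-1,"translation":[0,0,0],"delta_rot":[0,0,0]},{"claw":-1,"translation":[0,0,0],"delta_rot":[0,0,0]}]' 60
```

```text
time_s: 9.62
tcp_pos: [0.4703, 0.015, 0.0179]
ee_rot: [[0.346, 0.938, -0.006], [0.938, -0.346, 0.003], [0.0, -0.007, -1.0]]
ft_force: [-0.0, -0.3, -0.6]
grip_width: 0.0601
time_s: 10.12
tcp_pos: [0.4712, 0.015, 0.0193]
ee_rot: [[0.346, 0.938, -0.004], [0.938, -0.346, 0.002], [0.001, -0.004, -1.0]]
ft_force: [-0.2, 0.2, 5.3]
grip_width: 0.0253
```

```bash
python3 -m pendant '[{"claw":-1,"translation":[0,0,-5],"delta_rot":[0,0,0]},{"claw":-1,"translation":[0,0,-15],"delta_rot":[0,0,0]},{"claw":-1,"translation":[0,0,-30],"delta_rot":[0,0,0]},{"claw":-1,"translation":[0,0,-50],"delta_rot":[0,0,0]},{"claw":-1,"translation":[-20,5,-75],"delta_rot":[0,0,0]},{"claw":-1,"translation":[-50,12,-100],"delta_rot":[0,0,0]},{"claw":-1,"translation":[-85,20,-125],"delta_rot":[0,0,0]},{"claw":-1,"translation":[-120,29,-150],"delta_rot":[0,0,0]},{"claw":-1,"translation":[-155,37,-175],"delta_rot":[0,0,0]},{"claw":-1,"translation":[-190,46,-195],"delta_rot":[0,0,0]},{"claw":-1,"translation":[-225,54,-210],"delta_rot":[0,0,0]},{"claw":-1,"translation":[-250,61,-220],"delta_rot":[0,0,0]}]'
python3 -m pendant '[{"claw":-1,"translation":[-18,4,-8],"delta_rot":[0,0,0]},{"claw":-1,"translation":[-18,4,-8],"delta_rot":[0,0,0]},{"claw":-1,"translation":[-18,4,-8],"delta_rot":[0,0,0]}]'
python3 - <<'E'
from h import *
np.set_printoptions(precision=3,suppress=True)
w=optics.get_image("wrist"); a=optics.get_image("top"); np.savez("w2.npz",**w); np.savez("t2.npz",**a); save("7.png",w["img"])
for c,d in (("wrist",w),("top",a)):
  for n,z in (("case",0),("cutout",.04)):
    for l in spotter.landmark_of(c,n)[:2]:
        print(c,n,round(l["score"],2),l["point"],ray(d,l["point"],z))
s=bot.sense(); print(s["tcp_pos"],s["ee_rot"],s["grip_width"])
E
```

```text
time_s: 11.12
tcp_pos: [0.442, -0.2439, 0.2417]
ee_rot: [[0.347, 0.938, -0.002], [0.938, -0.347, 0.0], [-0.0, -0.002, -1.0]]
ft_force: [0.6, -0.6, -2.8]
grip_width: 0.0254
time_s: 11.37
tcp_pos: [0.4392, -0.263, 0.2504]
ee_rot: [[0.35, 0.937, -0.001], [0.937, -0.35, 0.0], [-0.0, -0.001, -1.0]]
ft_force: [0.1, 0.6, -1.3]
grip_width: 0.0251
wrist case 0.94 [399.1, 64.4] [ 0.615 -0.231  0.   ]
wrist cutout 0.73 [409.6, 64.6] [ 0.61  -0.231  0.04 ]
top case 0.63 [325.8, 172.8] [ 0.604 -0.237  0.   ]
top cutout 0.77 [325.6, 170.5] [ 0.606 -0.228  0.04 ]
[ 0.44  -0.261  0.249] [[ 0.346  0.938 -0.003]
 [ 0.938 -0.346  0.001]
 [-0.    -0.003 -1.   ]] 0.024995888056177282
```

View pics/7.png

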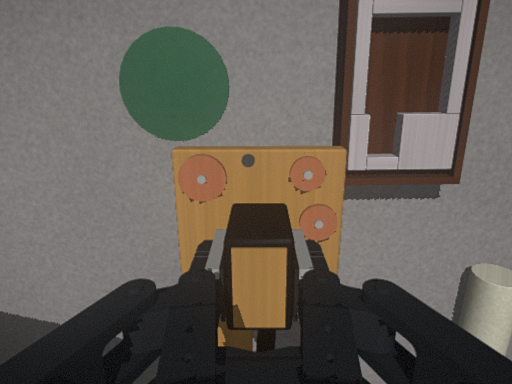

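The whole cutout shows at (370-475, 10-170), clear of the held movement, with its tongue slot at lower left (382,160). I'll fit its outline by depth and check the held plate too.

```bash
cat > fit.py <<'E'
from h import *
from scipy.optimize import differential_evolution
np.set_printoptions(precision=4,suppress=True)
poly=np.array([[45,40],[45,-40],[-45,-40],[-45,4],[-90,4],[-90,34],[-45,34],[-45,40]])/1000.
def inside(p,m):  # movement outline grown by m
    x,y=p.T; return ((abs(x)<.045+m)&(abs(y)<.04+m))|((x<0)&(x>-.09-m)&(y>.004-m)&(y<.034+m))
def fit(P,lab,c0,th0,m):
    def cost(v):
        c,s=np.cos(v[2]),np.sin(v[2]); q=(P-v[:2])@np.array([[c,-s],[s,c]]); return (inside(q,m)!=lab).mean()
    r=differential_evolution(cost,[(c0[0]-.02,c0[0]+.02),(c0[1]-.02,c0[1]+.02),(th0-.1,th0+.1)],seed=1,popsize=20,tol=1e-6,maxiter=80)
    return r.x[:2],np.degrees(r.x[2]),r.fun
E
python3 - <<'E'
from fit import *
w=dict(np.load("w2.npz")); P=pts(w); k=P[...,2]
c0=np.array([.61,-.231]); th=np.radians(70)
ex=np.array([np.cos(th),np.sin(th)]); ey=np.array([-ex[1],ex[0]])
q=P[...,:2]-c0; cx,cy=q@ex,q@ey
reg=(abs(cy)<.06)&(cx>-.115)&(cx<.07)
top=reg&(k>.036)&(k<.046); flo=reg&(k>.012)&(k<.023)
print("n",top.sum(),flo.sum(),np.median(k[top]),np.median(k[flo]))
A=np.r_[P[top][:,:2],P[flo][:,:2]]; lab=np.r_[np.zeros(top.sum()),np.ones(flo.sum())]>0
print("cutout depth-fit",fit(A,lab,c0,th,.002))
# insert-top only against polygon: residual extents in fitted frame
c,d,_=fit(A,lab,c0,th,.002); t=np.radians(d); e1=np.array([np.cos(t),np.sin(t)]); e2=np.array([-e1[1],e1[0]])
X,Y=(P[...,:2]-c)@e1,(P[...,:2]-c)@e2
# edges: top surface along strips
s=top&(abs(Y)<.035); print("+x edge (47)",np.percentile(X[s&(X>0)],1)*1e3)
s=top&(Y>.008)&(Y<.03); print("tongue end (-92)",np.percentile(X[s&(X<0)],99)*1e3)
s=top&(Y<-.005)&(Y>-.035); print("shoulder (-47)",np.percentile(X[s&(X<0)],99)*1e3)
s=top&(abs(X)<.04); print("y edges (+-42)",np.percentile(Y[s&(Y>0)],1)*1e3,np.percentile(Y[s&(Y<0)],99)*1e3)
case=(k>.025)&(k<.046)&(abs(cx)<.15)&(abs(cy)<.085); print("case",cv2.minAreaRect((P[case][:,:2]*1000).astype(np.float32)))
pl=(k>.22)&(k<.26)
m=pl; s_=bot.sense(); R=np.array(s_["ee_rot"]); T=np.array(s_["tcp_pos"])
L=(P-T)@R*1000; print("plate z levels",np.percentile(k[m],[10,50,90]))
for nm,mm in (("all",m),):
    l=L[mm]; print("tool-x max",np.percentile(l[:,0],99.5),"tool y 0.5/99.5",np.percentile(l[l[:,0]>20][:,1],[.5,99.5]),"tool z",np.percentile(l[:,2],[5,50,95]))
    l=l[l[:,0]>20]; C=np.c_[l[:,:2],np.ones(len(l))]; print("tilt",np.linalg.lstsq(C,l[:,2],rcond=None)[0])
b=(L[...,2]<-25)&(L[...,2]>-45)&(abs(L[...,1])<25)&(abs(L[...,0])<30); print(b.sum(),np.percentile(L[b],[2,50,98],axis=0))
print("yaw rect",cv2.minAreaRect((P[pl&(L[...,0]>15)][:,:2]*1000).astype(np.float32)),np.degrees(np.arctan2(R[1,0],R[0,0])))
E
```

```text
n 10622 8756 0.039774334429801994 0.019820830194312793
cutout depth-fit (array([ 0.6101, -0.232 ]), np.float64(70.33700672949728), np.float64(0.03663948807926515))
+x edge (47) 47.00230147638115
tongue end (-92) -91.67865995083352
shoulder (-47) -47.42280215841904
y edges (+-42) 42.05553341398735 -41.76961901560657
case ((600.2864990234375, -260.7880859375), (183.88116455078125, 133.2850799560547), 70.35404205322266)
plate z levels [0.2421 0.2432 0.246 ]
tool-x max 43.24130722961189 tool y 0.5/99.5 [-38.961   39.5889] tool z [1.6546 5.9999 7.5271]
tilt [0.0821 0.009  3.1046]
8849 [[-18.9844 -20.2445 -43.5964]
 [  4.7126   0.0538 -34.4708]
 [ 18.2644  19.4278 -26.2653]]
yaw rect ((450.055908203125, -233.82603454589844), (28.415475845336914, 80.31143951416016), 69.68916320800781) 69.76188603743711
```

The cutout fit is clean: centre (0.6101,-0.2320), yaw 70.34°, all edges within 0.5 mm. The held plate seems slightly tilted, so I'll check that robustly.

Run:
```python
from fit import *
w=dict(np.load("w2.npz")); P=pts(w); s_=bot.sense(); R=np.array(s_["ee_rot"]); T=np.array(s_["tcp_pos"]); L=(P-T)@R*1000
m=(L[...,2]>-5)&(L[...,2]<15)&(L[...,0]>0)&(L[...,0]<60)&(abs(L[...,1])<50); l=L[m]
print(m.sum())
for x in range(0,50,5):
    a=l[(l[:,0]>=x)&(l[:,0]<x+5)]; print(x,len(a),np.percentile(a[:,2],[5,25,50,75,95]),np.percentile(a[:,1],[1,99]))
print(np.percentile(l[:,0],[95,99,100]))
bt=(L[...,2]<-25)&(L[...,2]>-50)&(abs(L[...,1])<11)&(abs(L[...,0])<25); b=L[bt]
for x in range(-25,25,5):
    a=b[(b[:,0]>=x)&(b[:,0]<x+5)]; 
    if len(a)>20: print("blk",x,len(a),np.median(a[:,2]))
```

```text
13513
0 714 [3.0203 4.0144 6.0071 6.5926 7.2575] [-39.0025  39.5818]
5 993 [2.548  3.7658 5.8793 6.5056 7.1409] [-38.6056  39.4637]
10 1083 [3.1112 4.2961 6.0366 6.6105 7.2569] [-38.8449  39.5481]
15 1824 [-3.1276  3.8926  5.9486  6.5429  7.2178] [-38.3974  38.9411]
20 1630 [3.5595 5.203  6.0738 6.5831 7.2008] [-38.4686  39.2792]
25 1732 [2.9796 3.9272 5.5069 6.335  7.0652] [-38.5596  39.1335]
30 1835 [2.6471 3.8406 5.232  6.2921 7.1077] [-38.4349  39.1641]
35 1932 [3.1588 4.2309 5.7334 6.4285 7.1508] [-38.4993  39.0536]
40 1770 [ 5.1243  6.1479  6.8036  8.235  13.1944] [-38.1639  38.9681]Traceback (most recent call last):
  File "<stdin>", line 6, in <module>
    return _quantile_unchecked(
        a, q, axis, out, overwrite_input, method, keepdims, weights)
    return _ureduce(a,
                    func=_quantile_ureduce_func,
    ...<5 lines>...
                    overwrite_input=overwrite_input,
                    method=method)
    r = func(a, **kwargs)
    result = _quantile(arr,
                       quantiles=q,
    ...<2 lines>...
                       out=out,
                       weights=wgt)
    slices_having_nans = np.isnan(arr[-1, ...])
                                  ~~~^^^^^^^^^
IndexError: index -1 is out of bounds for axis 0 with size 0
```

The held plate is level, with its plane constant at about 6.3 mm below the TCP. Now I'll carry it over the cutout.

```bash
python3 -m pendant '[{"claw":-1,"translation":[5,9,0],"delta_rot":[0,0,-0.01]},{"claw":-1,"translation":[16,28,5],"delta_rot":[0,0,-0.01]},{"claw":-1,"translation":[29,50,15],"delta_rot":[0,0,-0.01]},{"claw":-1,"translation":[42,73,35],"delta_rot":[0,0,-0.01]},{"claw":-1,"translation":[55,95,60],"delta_rot":[0,0,-0.01]},{"claw":-1,"translation":[67,116,85],"delta_rot":[0,0,-0.01]},{"claw":-1,"translation":[77,133,110],"delta_rot":[0,0,-0.01]},{"claw":-1,"translation":[83,144,132],"delta_rot":[0,0,-0.01]},{"claw":-1,"translation":[86,149,148],"delta_rot":[0,0,-0.01]},{"claw":-1,"translation":[86,149,158],"delta_rot":[0,0,-0.01]},{"claw":-1,"translation":[86,149,158],"delta_rot":[0,0,-0.01]},{"claw":-1,"translation":[86,149,158],"delta_rot":[0,0,-0.01]}]'
python3 - <<'E'
from h import *
np.set_printoptions(precision=4,suppress=True)
w=optics.get_image("wrist"); P=pts(w); s=bot.sense(); R=np.array(s["ee_rot"]); T=np.array(s["tcp_pos"]); L=(P-T)@R*1000
m=(L[...,2]>2)&(L[...,2]<9)&(abs(L[...,0])<60)&(abs(L[...,1])<50); print("x max",np.percentile(L[m][:,0],[90,98,99.5]),"y",np.percentile(L[m][:,1],[1,99]))
print(T,np.degrees(np.arctan2(R[1,0],R[0,0])),R[:,2],"to go, tool mm",R.T@(np.array([.6101,-.2320,.060])-T)*1000)
save("8.png",w["img"])
E
```

```text
time_s: 12.67
tcp_pos: [0.6085, -0.2313, 0.0905]
ee_rot: [[0.336, 0.942, -0.004], [0.942, -0.336, 0.001], [-0.0, -0.004, -1.0]]
ft_force: [-1.2, 0.1, -0.8]
grip_width: 0.0252
x max [40.7814 43.9701 44.9023] y [-39.1525  37.704 ]
[ 0.609  -0.2318  0.0921] 70.34482272156323 [-0.0013  0.0003 -1.    ] to go, tool mm [ 0.2329  1.1357 32.097 ]
```

View pics/8.png

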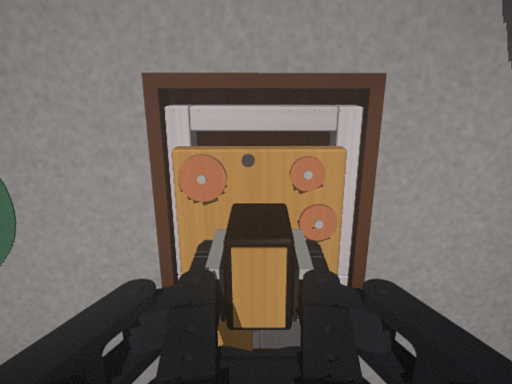

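The plate at (260,200) is aligned and centred over the cutout. I'll lower it slowly with a 1 mm correction in y.

```bash
python3 -m pendant '[{"claw":-1,"translation":[0.3,1,4],"delta_rot":[0,0,0]},{"claw":-1,"translation":[0.3,1,10],"delta_rot":[0,0,0]},{"claw":-1,"translation":[0.3,1,16],"delta_rot":[0,0,0]},{"claw":-1,"translation":[0.3,1,22],"delta_rot":[0,0,0]},{"claw":-1,"translation":[0.3,1,27],"delta_rot":[0,0,0]},{"claw":-1,"translation":[0.3,1,31],"delta_rot":[0,0,0]},{"claw":-1,"translation":[0.3,1,34],"delta_rot":[0,0,0]},{"claw":-1,"translation":[0.3,1,37],"delta_rot":[0,0,0]},{"claw":-1,"translation":[0.3,1,40],"delta_rot":[0,0,0]},{"claw":-1,"translation":[0.3,1,43],"delta_rot":[0,0,0]},{"claw":-1,"translation":[0.3,1,43],"delta_rot":[0,0,0]}]'
```

```text
time_s: 13.63
tcp_pos: [0.6097, -0.2317, 0.0483]
ee_rot: [[0.336, 0.942, -0.002], [0.942, -0.336, 0.001], [-0.0, -0.002, -1.0]]
ft_force: [0.2, 0.2, -2.2]
grip_width: 0.0254
```

```bash
python3 -m pendant '[{"claw":-1,"translation":[0,0,2],"delta_rot":[0,0,0]},{"claw":-1,"translation":[0,0,4],"delta_rot":[0,0,0]},{"claw":-1,"translation":[0,0,6],"delta_rot":[0,0,0]},{"claw":-1,"translation":[0,0,8],"delta_rot":[0,0,0]},{"claw":-1,"translation":[0,0,9.5],"delta_rot":[0,0,0]},{"claw":-1,"translation":[0,0,10.5],"delta_rot":[0,0,0]},{"claw":-1,"translation":[0,0,11],"delta_rot":[0,0,0]},{"claw":-1,"translation":[0,0,11],"delta_rot":[0,0,0]},{"claw":-1,"translation":[0,0,11],"delta_rot":[0,0,0]}]'
```

```text
time_s: 14.38
tcp_pos: [0.6097, -0.2317, 0.0374]
ee_rot: [[0.336, 0.942, -0.002], [0.942, -0.336, 0.001], [-0.0, -0.002, -1.0]]
ft_force: [0.4, 0.4, -1.7]
grip_width: 0.0253
```

```bash
python3 -m pendant '[{"claw":-1,"translation":[0,0,0.7],"delta_rot":[0,0,0]},{"claw":-1,"translation":[0,0,1.4],"delta_rot":[0,0,0]},{"claw":-1,"translation":[0,0,2],"delta_rot":[0,0,0]},{"claw":-1,"translation":[0,0,2.5],"delta_rot":[0,0,0]},{"claw":-1,"translation":[0,0,2.5],"delta_rot":[0,0,0]}]'
```

```text
time_s: 14.8
tcp_pos: [0.6098, -0.2318, 0.0373]
ee_rot: [[0.336, 0.942, -0.001], [0.942, -0.336, 0.0], [-0.0, -0.001, -1.0]]
ft_force: [-5.3, 2.1, 9.1]
grip_width: 0.0252
```

Contact at TCP 37.3 mm equals the floor height plus the grip offset measured on the pad (17.3 mm), so it is home. I'll release and retreat.

```bash
python3 -m pendant '[{"claw":-1,"translation":[0,0,0],"delta_rot":[0,0,0]},{"claw":-0.1,"translation":[0,0,0],"delta_rot":[0,0,0]},{"claw":-0.1,"translation":[0,0,0],"delta_rot":[0,0,0]},{"claw":-0.1,"translation":[0,0,0],"delta_rot":[0,0,0]},{"claw":-0.1,"translation":[0,0,0],"delta_rot":[0,0,0]},{"claw":-0.1,"translation":[0,0,-6],"delta_rot":[0,0,0]},{"claw":-0.1,"translation":[0,0,-20],"delta_rot":[0,0,0]},{"claw":-0.1,"translation":[0,0,-45],"delta_rot":[0,0,0]},{"claw":-0.1,"translation":[0,0,-80],"delta_rot":[0,0,0]},{"claw":-0.1,"translation":[-35,0,-115],"delta_rot":[0,0,0]},{"claw":-0.1,"translation":[-70,0,-140],"delta_rot":[0,0,0]},{"claw":-0.1,"translation":[-90,0,-150],"delta_rot":[0,0,0]}]'
python3 - <<'E'
from fit import *
w=optics.get_image("wrist"); P=pts(w); k=P[...,2]; save("9.png",w["img"])
m=spotter.masks_of("wrist","movement")[0]; q=cv2.erode(m["pixels"].astype(np.uint8),np.ones((3,3)))>0
print(m["score"],np.percentile(k[q],[5,50,95]))
b=q&(k>.062)&(k<.08); p=q&(k>.022)&(k<.038)
print("block top z",np.median(k[b]),cv2.minAreaRect((P[b][:,:2]*1000).astype(np.float32)))
A=P[p]; C=np.c_[A[:,:2]-A[:,:2].mean(0),np.ones(len(A))]; z=A[:,2]
for _ in range(8):
    co=np.linalg.lstsq(C,z,rcond=None)[0]; e=abs(C@co-z)<.002; C,z=C[e],z[e]
print("plate plane",co,"rect",cv2.minAreaRect((P[p][:,:2]*1000).astype(np.float32)))
s=bot.sense(); print(s["tcp_pos"],s["ft_force"],s["time_s"],s["grip_width"])
E
```

```text
time_s: 15.8
tcp_pos: [0.58, -0.3182, 0.1936]
ee_rot: [[0.336, 0.942, 0.004], [0.942, -0.336, -0.004], [-0.002, 0.006, -1.0]]
ft_force: [1.6, -0.3, -0.7]
grip_width: 0.0384
0.78 [0.0288 0.0304 0.071 ]
block top z 0.07042831214315864 ((609.7810668945312, -231.85011291503906), (39.155941009521484, 26.05485725402832), 70.40998077392578)
plate plane [0.0041 0.0021 0.0301] rect ((602.42724609375, -252.7683868408203), (133.16192626953125, 78.11917877197266), 70.60315704345703)
[ 0.5793 -0.3213  0.194 ] [ 0.4966 -0.0497  0.7982] 15.9 0.03880669382036603
```

View pics/9.png

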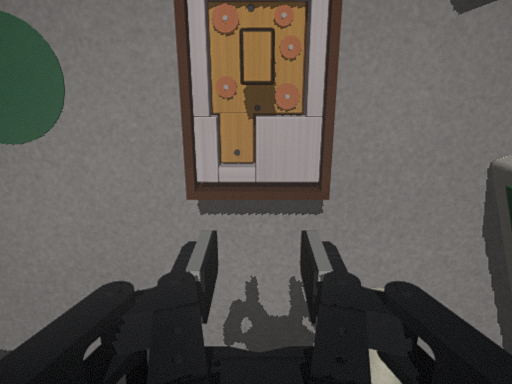

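The movement sits flush in the cutout with its tongue in the slot at (237,138). The plate top is at 30.1 mm and the block top at 70.4 mm, so the underside is at about 20 mm, level, with yaw 70.4°. Handing in.

```bash
python3 -c "
from workcell import job
print(job.hand_in())"
```

```text
the job is handed in; nothing more can be done
None
```

I drew the movement out by its tongue, set it flat on the largest green pad and let go. I then picked it up level by the black block, turned it to the case and lowered it into the cutout until it touched the floor. I released it there, backed the arm off and handed the job in at about 16 s of the 61 s allowed.

**Last checks:**
- **Height:** the plate top was at 30.1 mm and the block top at 70.4 mm, so the underside is about 20 mm above the bench, on the cutout's floor.
- **Level and angle:** tilt was under 0.005 rad. Yaw was about 70.4–70.6°, against 70.3° for the cutout.
- **Position:** the block's centre was within 1 mm of the fitted cutout centre, with the tongue in its slot. The 13 mm limit is measured from the case's origin, which the networks and my own fit placed within about 10 mm of the block's centre.
- **Contact:** the robot was clear of the movement, with wrist force about 1 N.

**Early disagreements:** a first plane fit suggested the held plate was tilted by about 0.08 rad. A strip-by-strip check showed this came from the gears and edges in the fit, and the plate was level. The finger opening read about 27 mm on the 30 mm tongue, but the grip held. I did not re-measure the other things on the bench at the end, but no move went near them.

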